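# Find the heavy side of a rotor on the balance stand and hold it down

### The job

Turn the orange clamp knob anticlockwise to release the brake on the balance stand's rotor. Then turn the rotor by hand to find out which side of it is heavy (there is nothing to see; it is only felt, or noticed from how the rotor drops back when let go), and finish with the rotor held still in the gripper, its heavy side straight down and the brake still off. Leave the handheld radio, the white bottle and the blue parts bin where they are.

Things in the scene. Friction and masses are not known exactly. Their poses are not given: they have to be found in the camera images.
- stand: Fixed balance stand: grey base 215 x 130 x 12 mm, white post 73 x 70 x 135 mm high, its face 52 mm behind (-x of) the origin, which is on the table straight below the rotor. x: along the level axle, from post to rotor, away from the robot within 23 degrees; z up. Entry axle tells how the rotor behaves.
- rotor: Round aluminium disc, diameter 100 mm, 22 mm thick, turning on a level axle (no stops). Origin at its centre, 115 mm above the table. Own x: along the axle, = stand's x; own z: to the white stripe; yellow stripe at -y, blue at -z, red at +y (faces and rim). To be pinched across its faces from above; 12 mm spindle behind, back face 41 mm from the post; 20 mm cap, 3 mm, in front.
- axle (a point): Point on the axle at the rotor's centre. A slug hidden 36 mm from the axle makes one side of the rotor heavy (0.03 to 0.045 N m), unrelated to the stripes, new each start. With the brake off, the let-go rotor creeps towards heavy side down within 1.5 s, without overshoot, but bearing friction stops it 20 to 40 degrees short, equally far from either side; nearer than that it stays where it is left.
- clamp_grip (a point): Grip point of the orange clamp knob, on its upright axis 105 mm behind the rotor's centre (stand's -x), 177 mm above the table. The knob is a wing bar 44 mm long, 14 mm thick and 28 mm high (163 to 191 mm above the table); the point's x axis lies along the bar.
- clamp (a joint): Turn of the clamp knob, anticlockwise from above, rad; at 0 (end stop, brake tight) the bar lies along the stand's x. It starts between 0 and 0.15; the plunger leaves the rotor at about 0.6; beyond 1.0 counts as released; end stop at 1.7. It stays where it is left; turning torque about 0.1 N m.
- shoe: Brake plunger, 19 mm rubber-tipped rod that slides out of the post along the axle below the spindle and presses on the rotor's back face, 34 mm below the axle; drawn back 3 mm per rad of the clamp knob. Origin near its tip.
- pickup: Small black sensor block, 26 x 30 x 40 mm, on the base plate straight below the rotor, 13 mm clear of it; origin at the centre of its underside. A magnet in it draws on the rotor's slug along the axle (about 1 N or less, no turning effect, not to be felt) only while the slug is within about 15 degrees of straight down. It shows nothing.
- radio: Black handheld radio lying on its back, 115 x 56 x 34 mm with a 70 mm stub aerial at +x; origin at the centre of its underside. Leave alone.
- squeezer: White plastic bottle with a red cap, 56 mm in diameter, 128 mm high, standing; origin at the centre of its underside. Leave alone.
- partsbin: Open blue bin with small parts, 160 x 110 x 70 mm; origin at the centre of its underside. Leave alone.

How it is judged:
On the way, in this order (a step that is already met when the one before it is completed fails the run):
1. the clamp knob is turned back so that the brake is off (value of joint clamp above 1 rad and contact force between rotor and shoe below 0.05 N), for 0.2 s.
2. the rotor is turned by hand (contact force between the fingers and rotor above 0.5 N and angular speed of rotor above 0.1 rad/s), for 0.1 s.
At the end, for the whole second after the job is handed in: The fingers hold the rotor (over 2 N), it is still, its heavy slug is within about 15 degrees of straight down (so the pickup draws on it), the brake is off (plunger clear, clamp beyond 1.0 rad), and radio, bottle and bin are within 30 mm of where they stood (all of step 1 and contact force between the fingers and rotor above 2 N and contact force between rotor and pickup above 0.01 N and angular speed of rotor below 0.15 rad/s and distance of each of radio, squeezer, partsbin from where it was at the start of the episode below 0.03 m); the arm keeps its last pose, push and grip.
It fails at once if the radio, the bottle or the parts bin is pushed away or knocked over (distance of any of radio, squeezer, partsbin from where it was at the start of the episode above 0.03 m or angle between squeezer's own z axis and vertical above 0.6 rad).
It also fails if it takes over 72 s, if anything falls off the work surface, if the arm or the gripper's body presses on something with over 40 N, if the wrist force passes 120 N, or if a joint passes its speed limit or range.

### The arm

A 6-joint arm with a two-finger parallel gripper is mounted at the origin on the work surface. World frame = base frame: x ahead of the robot, y to its left, z up, the work surface at z = 0. Lengths are in m, angles in rad, forces in N, time in s.
With the tool pointing down it reaches from about 0.425 to 0.95 m from the base axis. Payload 3.5 kg.
Tool frame: the origin (TCP) lies on the centre line of the jaws, within the pads' length; the fingertips stand 17 mm ahead of it and the grasp point (between the pads) lies 2 mm behind it; z points along the fingers, y is the line along which they close (so a half turn about z gives the same grasp; the last joint's range is limited). The gripper opens to 85 mm and grips with 20 to 120 N. Pads are 22 mm wide; open, the fingers measure 114 mm over their backs; the gripper's body (76 mm by 85 mm) begins 54 mm behind the grasp point. The pads swing forward as they close: fully open they stand 13 mm farther back than shut.
Start: joints at [-1.483, 0.286, 1.577, -0, 1.279, -0.15], TCP at [0.159, -0.656, 0.248] pointing down, gripper open.
Joint ranges: [-2.77, 2.77], [-0.9, 2.22], [0.21, 2.48], [-1.53, 4.67], [0.24, 2.81], [-2.84, 2.84]. Speed limits (rad/s): [2.79, 2.79, 3.14, 3.14, 3.14, 3.14].

### API

Orientations are given as a unit quaternion [x, y, z, w].
In Python, from plant import ctrl gives the robot as it stands. The module is installed in compiled form; this text tells all that it offers.
- The arm moves only by the tool drive_tool, never from a script. Its argument "moves" is a list of rows, each a list of 3 entries, a list of its own where there are three numbers: the turn, a rotation vector about the tool's x, y, z in rad, then the shift along the tool's x, y, z in m, then the finger opening in m, from 0 to 0.0854. A call has 1 to 5 rows; each row shifts and turns the commanded pose from where the row before left it, along the tool's axes as they then stand; what a row does not reach is not made up. A row lasts 1/8 s, in which the tool goes at most 62.5 mm and 10.7 degrees, less where a joint would pass 70% of its speed; a pose out of reach is approached as far as the arm can. A call with a gripper value outside its range is refused whole. The fingers move at their own pace and stop on an object; "grip_force" is the grip in N (left out, the last holds). Time passes only in rows, so rows that do not move let the fingers close. It gives the time, the measured TCP pose, the force, the opening and the grip force at its end, in the units of the state.
- ctrl.get_state(): the state, without advancing time (a new reading comes with each control period).
- ctrl.read_camera(name): name is "scene" or "top"; returns a dict with "image" (400x640x3 uint8, red, green, blue), "fx", "fy", "cx", "cy" (pixels), "R" (3x3) and "t" (3): a world point X has camera coordinates R X + t. Camera axes: x right, y down, z forward; pixel columns grow to the right and rows downward; lengths in m; the calibration is good to about 2 mm. A picture is of the moment at which its call begins. There is no depth.
- ctrl.sign_off(): hands the job in; it is judged then, once.
The state is a dict: "time": time; "qpos": joint angles; "dq": joint speeds; "joint_efforts": joint torques, N m; "eef_pos": TCP position; "tcp_rot": TCP orientation; "contact_force": force on the tool from outside, world axes, zero at the start; "wrist_torque": the same for the moment, N m; "opening": opening from 0.0 (shut) to 1.0 (fully open); "finger_force": force on a finger pad.
Only numpy, scipy, OpenCV 4.12 (cv2) and the standard library are available. Lean on these libraries where they do the work, as an engineer would, in place of code of your own. Each camera call takes 0.05 s, during which the arm holds its last target. There are 200 camera calls.

## Working session

There is one attempt and no reset: what is moved stays moved. The work goes in short steps, Python scripts to look and compute and a tool call to move; the robot and the scene stay as the last step left them, time stands still between calls to the robot, and variables do not carry over. Pictures are saved under pics/ and viewed, at most 10 in all, crops included, and the job is handed in when it is done.

Besides the shell and the picture viewer there is one more tool, called after "Emit:" in YAML: its name, and indented under it one key for each argument. drive_tool: Moves the arm, as the interface text tells. Its arguments: {"type":"object","properties":{"moves":{"type":"array","items":{"type":"array"}},"grip_force":{"type":"number"}},"required":["moves"]}

```bash
mkdir -p pics; ls
python3 - <<'E'
from plant import ctrl
import cv2, numpy as np
s=ctrl.get_state(); print({k:np.round(v,3).tolist() for k,v in s.items()})
for n in ("scene","top"):
    c=ctrl.read_camera(n); cv2.imwrite(f"pics/{n}0.png",c["image"][:,:,::-1]); print(n,c["fx"],c["fy"],c["cx"],c["cy"],np.round(c["R"],3).tolist(),np.round(c["t"],3), np.round(-c["R"].T@c["t"],3))
E
```

```text
pics
{'time': 0.0, 'qpos': [-1.483, 0.287, 1.578, 0.0, 1.279, -0.15], 'dq': [-0.002, 0.0, 0.001, 0.0, -0.001, -0.001], 'joint_efforts': [-0.001, -40.598, -29.263, -0.0, 0.006, -0.0], 'eef_pos': [0.159, -0.655, 0.247], 'tcp_rot': [0.993, 0.119, 0.0, -0.001], 'contact_force': [0.125, 0.352, -0.671], 'wrist_torque': [-0.062, -0.025, -0.008], 'finger_force': 0.0, 'opening': 0.998}
scene 397.4994615944215 397.4994615944215 324.19784904563545 192.19195410967578 [[0.751, 0.66, -0.003], [0.394, -0.452, -0.8], [-0.529, 0.6, -0.6]] [-0.41  -0.095  1.641] [ 1.214 -0.756  0.908]
top 444.39130816556747 444.39130816556747 323.65973004027063 196.20991103139448 [[0.019, -0.999, 0.032], [-0.997, -0.021, -0.068], [0.069, -0.031, -0.997]] [-0.024  0.537  1.245] [0.45  0.026 1.278]
```

View pics/scene0.png

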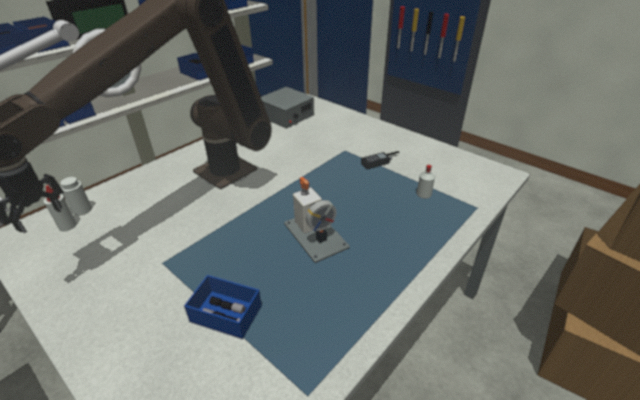

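View pics/top0.png

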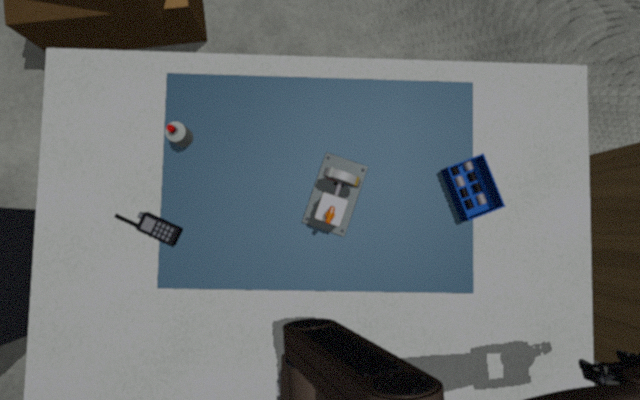

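The top view shows the stand near (335,195), with the orange knob at about (329,213) and the rotor at about (342,177). The radio (160,228), bottle (175,130) and bin (472,187) are well clear of it. Next I'll measure the stand.

```bash
cat > h.py <<'E'
from plant import ctrl
import cv2, numpy as np
from scipy.spatial.transform import Rotation as Ro
def ray(c,uv,z):
    o=-c["R"].T@c["t"]; d=c["R"].T@np.array([(uv[0]-c["cx"])/c["fx"],(uv[1]-c["cy"])/c["fy"],1]); return o+d*(z-o[2])/d[2], o, d/np.linalg.norm(d)
def proj(c,X):
    p=c["R"]@np.asarray(X)+c["t"]; return np.array([c["fx"]*p[0]/p[2]+c["cx"],c["fy"]*p[1]/p[2]+c["cy"]])
def orange(c,win):
    h=cv2.cvtColor(c["image"],cv2.COLOR_RGB2HSV); m=cv2.inRange(h,(4,130,90),(20,255,255)); w=np.zeros_like(m); x0,x1,y0,y1=win; w[y0:y1,x0:x1]=m[y0:y1,x0:x1]; return w
E
python3 - <<'E'
from h import *
T=ctrl.read_camera("top"); S=ctrl.read_camera("scene")
mt=orange(T,(315,345,200,228)); ms=orange(S,(292,315,172,195))
for n,c,m in(("T",T,mt),("S",S,ms)):
    M=cv2.moments(m,True); uv=(M["m10"]/M["m00"],M["m01"]/M["m00"]); print(n,M["m00"],uv,ray(c,uv,.18)[0],ray(c,uv,.19)[0])
    print(cv2.minAreaRect(cv2.findNonZero(m)))
# base plate: grey (low sat), inside mat
h=cv2.cvtColor(T["image"],cv2.COLOR_RGB2HSV)
g=((h[:,:,1]<70)&(h[:,:,2]>70)).astype(np.uint8)*255; w=np.zeros_like(g); w[140:250,290:385]=g[140:250,290:385]
cs,_=cv2.findContours(cv2.morphologyEx(w,cv2.MORPH_CLOSE,np.ones((5,5))),0,2); k=max(cs,key=cv2.contourArea)
r=cv2.minAreaRect(k); b=cv2.boxPoints(r); P=np.array([ray(T,p,.012)[0] for p in b]); print(r,b.tolist(),P.round(4).tolist(),P.mean(0))
for i in range(4):
    d=P[(i+1)%4]-P[i]; print(np.linalg.norm(d),np.degrees(np.arctan2(d[1],d[0])))
a=cv2.resize(T["image"][145:245,285:385],(500,500),interpolation=3); q=cv2.resize(S["image"][165:265,275:355],(400,500),interpolation=3)
cv2.imwrite("pics/c1.png",np.hstack([a[:,:300+100],q])[:,:,::-1])
E
```

```text
T 79.0 (328.9113924050633, 216.15189873417722) [ 0.47698518 -0.02172739  0.18      ] [ 0.47673937 -0.02129347  0.19      ]
((328.82305908203125, 215.6846160888672), (7.5661187171936035, 14.512062072753906), 29.74488067626953)
S 52.0 (303.63461538461536, 182.90384615384616) [ 0.49092251 -0.03469408  0.18      ] [ 0.50085218 -0.0446082   0.19      ]
((303.9499816894531, 182.84999084472656), (11.067971229553223, 5.692099571228027), 71.56504821777344)
((334.41314697265625, 192.81959533691406), (53.89430618286133, 77.72673034667969), 19.29004669189453) [[296.14031982421875, 220.59909057617188], [321.8173828125, 147.236083984375], [372.68597412109375, 165.04010009765625], [347.0089111328125, 238.40310668945312]] [[0.4666, 0.0639, 0.012], [0.679, -0.0049, 0.012], [0.6308, -0.1525, 0.012], [0.4189, -0.0817, 0.012]] [ 0.54883421 -0.04380304  0.012     ]
0.2232365276795588 -17.963035532666648
0.15529150847829196 -108.05856708407379
0.22344780505509185 161.5142328976968
0.15325341317387825 71.86465015317785
```

View pics/c1.png

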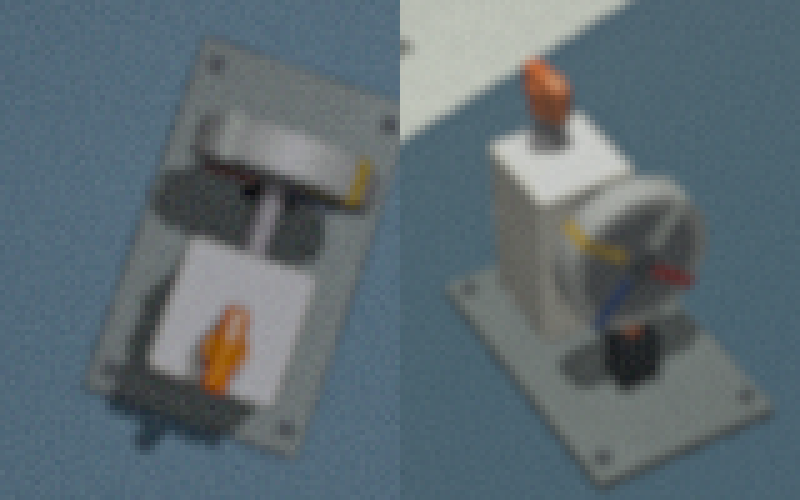

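The crop shows the base corners at top-view pixels (326,152.6), (302.6,222.6) and (343.6,236). The knob runs from (332,206) to (328,224). The white stripe points up and right as seen from the front, and yellow is on the robot's right.

Run:
```python
from h import *
T=ctrl.read_camera("top"); S=ctrl.read_camera("scene")
A,B,C=[ray(T,p,.012)[0] for p in ((326,152.6),(302.6,222.6),(343.6,236))]
for d in(A-B,B-C): print(np.linalg.norm(d),np.degrees(np.arctan2(d[1],d[0])))
print("base centre",(A+C)/2)
# triangulate knob
_,o1,d1=ray(T,(330,215),0); _,o2,d2=ray(S,(304.6,183),0)
s=np.linalg.lstsq(np.c_[d1,-d2],o2-o1,rcond=None)[0]; print("tri",o1+s[0]*d1,o2+s[1]*d2)
print("knob",ray(T,(330,215),.177)[0], ray(T,(330,215),.191)[0])
e=[ray(T,p,.191)[0] for p in((332,206),(328,224))]; d=e[0]-e[1]; print(np.linalg.norm(d),np.degrees(np.arctan2(d[1],d[0])))
# post top corners z=.135, white mask
h=cv2.cvtColor(T["image"],cv2.COLOR_RGB2HSV); m=np.zeros((400,640),np.uint8); sub=h[190:230,310:355]; m[190:230,310:355]=((sub[:,:,1]<60)&(sub[:,:,2]>150))*255
m=cv2.morphologyEx(m,cv2.MORPH_CLOSE,np.ones((11,11)))
cs,_=cv2.findContours(m,0,2);k=max(cs,key=cv2.contourArea);r=cv2.minAreaRect(k);b=cv2.boxPoints(r);P=np.array([ray(T,p,.135)[0] for p in b]);print(r,P.round(4).tolist(),P.mean(0))
for i in range(2):
    d=P[i+1]-P[i]; print(np.linalg.norm(d),np.degrees(np.arctan2(d[1],d[0])))
# rotor: top mask brightish grey/stripe at rows 165-192
print(h[160:195:3,322:364:4,2])
```

```text
0.21188195079891517 -17.2206134739423
0.12268062276390616 73.05323475141363
base centre [ 0.54461378 -0.04456275  0.012     ]
tri [ 0.48017979 -0.02486409  0.16918141] [ 0.48282493 -0.02227721  0.16913494]
knob [ 0.47996697 -0.02450603  0.177     ] [ 0.47958588 -0.02386487  0.191     ]
0.04513838559150998 -11.491510442022376
((331.0500183105469, 208.8500213623047), (24.66576385498047, 25.61444854736328), 18.434947967529297) [[0.475, 0.0113, 0.135], [0.538, -0.0083, 0.135], [0.5192, -0.0692, 0.135], [0.4561, -0.0493, 0.135]] [ 0.49706738 -0.02887564  0.135     ]
0.06606859485639896 -17.27113197394393
0.06371529828738588 -107.24275962902281
[[112 112 111 115 112 110 113 111 120 122 123]
 [105 110 112 111 115 114 112 114 111 116 122]
 [107 114 111 109 114 112 115 110 116 118 120]
 [117  81 123 127 125 116 114 115 119 119  88]
 [113  93 135 126 140 151 138 119 120 117 111]
 [107  80 132 131 145 157 154 141 124 113 118]
 [ 83  50  54  65 116 162 152 134 128 118 117]
 [ 61  66  67  40  49  59 100 127 123 104 114]
 [ 59  61  62  41  89  40  43  58 113  88 114]
 [ 65  62  64  64 128  52  62  84  77  94 123]
 [ 71  65  66  68 125  64  62 102 112 112 128]
 [115 137  90  89  98  71  61 106 111 105 129]]
```

Stand yaw is -17.2°, the knob is at (0.4805, -0.024) and the rotor at (0.581, -0.055). The first move goes towards the knob.

Emit:
drive_tool:
  moves:
    - [[0,0,0],[0.038,-0.0445,0],0.06]
    - [[0,0,0],[0.038,-0.0445,0],0.06]
    - [[0,0,0],[0.038,-0.0445,0],0.06]
    - [[0,0,0],[0.038,-0.0445,0],0.06]
    - [[0,0,0],[0.038,-0.0445,0],0.06]
  grip_force: 40

```text
time: 0.92
eef_pos: [0.2919, -0.3933, 0.2485]
tcp_rot: [0.993, 0.118, 0.0, 0.0]
contact_force: [1.0, -0.8, -0.1]
opening: 0.702
finger_force: 0.0
```

Emit:
drive_tool:
  moves:
    - [[0,0,0],[0.038,-0.0445,0],0.06]
    - [[0,0,0],[0.038,-0.0445,0],0.06]
    - [[0,0,0.145],[0,0,0],0.06]
    - [[0,0,0.145],[0,0,0],0.06]
    - [[0,0,0.15],[0,0,0],0.06]

```text
time: 1.55
eef_pos: [0.3443, -0.2902, 0.2485]
tcp_rot: [0.995, -0.103, 0.0, 0.0]
contact_force: [0.5, -0.2, -0.0]
opening: 0.707
finger_force: 0.0
```

```bash
cat >> h.py <<'E'
K=np.array([.4805,-.0243]); C=np.array([.581,-.055,.115]); YAW=np.radians(-17.2)
def Rt(yaw,tilt=0):  # x yaw, z down, then turn 'tilt' about tool y
    return Ro.from_matrix(np.array([[np.cos(yaw),np.sin(yaw),0],[np.sin(yaw),-np.cos(yaw),0],[0,0,-1]]).T)*Ro.from_rotvec([0,tilt,0])
def st(p=None,R=None):
    s=ctrl.get_state(); r=Ro.from_quat(s["tcp_rot"]); x=r.as_matrix()[:,0]
    print("t",round(s["time"],2),"pos",s["eef_pos"].round(4) if hasattr(s["eef_pos"],'round') else s["eef_pos"],"yaw",round(np.degrees(np.arctan2(x[1],x[0])),1),"zax",r.as_matrix()[:,2].round(3),"F",np.round(s["contact_force"],2),"M",np.round(s["wrist_torque"],3),"open",round(s["opening"]*.0854,4),"ff",round(s["finger_force"],2),"q",np.round(s["qpos"],2))
    if p is not None: print("shift(now axes)",r.inv().apply(np.array(p)-s["eef_pos"]).round(4),"shift(target axes)",R.inv().apply(np.array(p)-s["eef_pos"]).round(4),"turn",(r.inv()*R).as_rotvec().round(4))
    return s
E
python3 - <<'E'
from h import *
st([*K,.25],Rt(np.radians(-11.5)))
E
```

```text
t 1.55 pos [ 0.3443 -0.2902  0.2485] yaw -11.8 zax [ 0. -0. -1.] F [ 0.54 -0.24 -0.01] M [-0.032 -0.022  0.025] open 0.0604 ff 0.0 q [-0.93 -0.23  2.11 -0.    1.27  0.85]
shift(now axes) [ 0.0788 -0.2882 -0.0016] shift(target axes) [ 0.0804 -0.2877 -0.0015] turn [ 0.0003 -0.0003 -0.0056]
```

Emit:
drive_tool:
  moves:
    - [[0,0,0],[0.0158,-0.0576,0],0.05]
    - [[0,0,0],[0.0158,-0.0576,0],0.05]
    - [[0,0,0],[0.0158,-0.0576,0],0.05]
    - [[0,0,0],[0.0158,-0.0576,0],0.05]
    - [[0,0,0],[0.0158,-0.0576,0],0.05]

```text
time: 2.17
eef_pos: [0.48, -0.0225, 0.2487]
tcp_rot: [0.995, -0.101, 0.001, 0.0]
contact_force: [0.3, -0.8, 0.8]
opening: 0.582
finger_force: 0.0
```

Run:
```python
from h import *
st([*K,.179],Rt(np.radians(-11.5)))
S=ctrl.read_camera("scene"); cv2.imwrite("pics/s2.png",cv2.resize(S["image"][130:260,250:380],(650,600),interpolation=3)[:,:,::-1])
```

```text
t 2.17 pos [ 0.48   -0.0225  0.2487] yaw -11.6 zax [ 0.001 -0.001 -1.   ] F [ 0.31 -0.8   0.8 ] M [-0.043 -0.03  -0.017] open 0.0497 ff 0.0 q [-0.26 -0.16  2.04 -0.    1.25  1.51]
shift(now axes) [0.0007 0.0017 0.0697] shift(target axes) [0.0008 0.0017 0.0697] turn [ 0.0003 -0.0013 -0.0014]
```

View pics/s2.png

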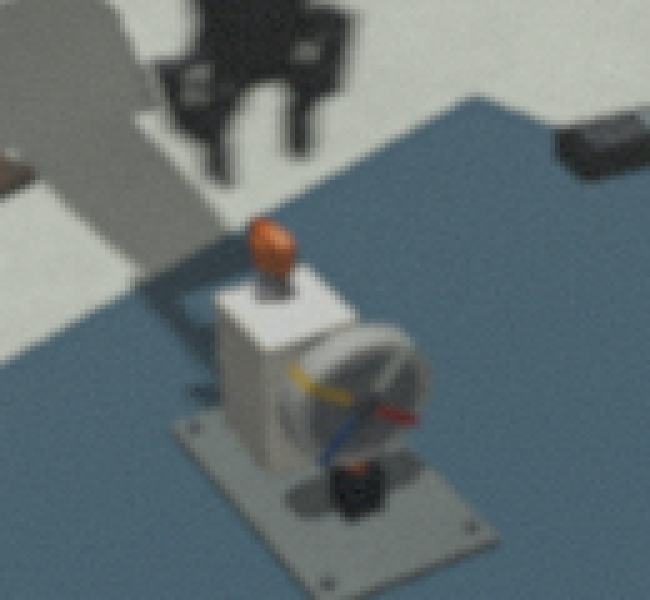

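The open fingers are centred above the knob, at about (260,170) in the crop with the knob at (272,245). I'll descend and close.

Emit:
drive_tool:
  moves:
    - [[0,0,0],[0.0005,0.0017,0.035],0.05]
    - [[0,0,0],[0,0,0.034],0.05]
    - [[0,0,0],[0,0,0],0.0]
    - [[0,0,0],[0,0,0],0.0]
    - [[0,0,0],[0,0,0],0.0]

```text
time: 2.85
eef_pos: [0.4797, -0.025, 0.1803]
tcp_rot: [0.995, -0.101, 0.0, -0.002]
contact_force: [1.2, 4.5, -2.9]
opening: 0.152
finger_force: 42.9
```

Run:
```python
from h import *
st([*K,.179],Rt(np.radians(-11.5)))
```

```text
t 2.85 pos [ 0.4797 -0.025   0.1803] yaw -11.6 zax [ 0.001  0.003 -1.   ] F [ 1.19  4.53 -2.92] M [ 0.674 -0.008  0.011] open 0.013 ff 42.91 q [-0.27 -0.08  2.11  0.    1.12  1.51]
shift(now axes) [ 0.0006 -0.0008  0.0013] shift(target axes) [ 0.0006 -0.0008  0.0013] turn [-0.0034 -0.0002 -0.0022]
```

Emit:
drive_tool:
  moves:
    - [[0,0,0],[0,-0.0008,0],0.0]
    - [[0,0,-0.15],[0,0,0],0.0]
    - [[0,0,-0.15],[0,0,0],0.0]
    - [[0,0,-0.15],[0,0,0],0.0]
    - [[0,0,-0.15],[0,0,0],0.0]
  grip_force: 60

```text
time: 3.48
eef_pos: [0.4799, -0.0262, 0.1804]
tcp_rot: [0.98, 0.2, 0.0, 0.001]
contact_force: [-1.1, -1.5, -2.3]
opening: 0.152
finger_force: 63.8
```

Emit:
drive_tool:
  moves:
    - [[0,0,-0.15],[0,0,0],0.0]
    - [[0,0,-0.15],[0,0,0],0.0]
    - [[0,0,-0.15],[0,0,0],0.0]
    - [[0,0,-0.15],[0,0,0],0.0]
    - [[0,0,-0.15],[0,0,0],0.0]

```text
time: 4.1
eef_pos: [0.481, -0.0273, 0.1804]
tcp_rot: [0.839, 0.545, 0.001, 0.003]
contact_force: [3.5, -4.9, -5.6]
opening: 0.151
finger_force: 63.3
```

Run:
```python
from h import *
st()
S=ctrl.read_camera("scene"); cv2.imwrite("pics/s3.png",cv2.resize(S["image"][140:240,270:370],(600,600),interpolation=3)[:,:,::-1])
```

```text
t 4.1 pos [ 0.481  -0.0273  0.1804] yaw 66.0 zax [ 0.005 -0.005 -1.   ] F [ 3.47 -4.94 -5.59] M [-0.644 -0.442 -0.156] open 0.0129 ff 63.33 q [-0.27 -0.08  2.1  -0.    1.11  0.15]
```

View pics/s3.png

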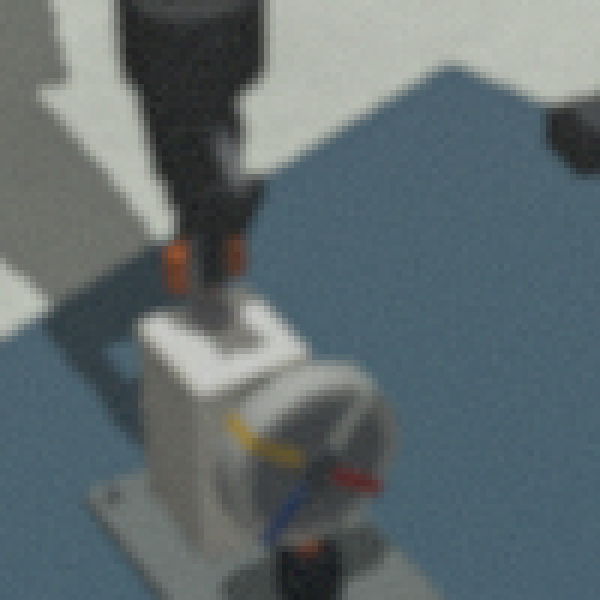

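The knob has turned about 78° and sits near 1.45 rad, so the brake is off. I'll let go, lift, and measure the stripe angle with a script.

Emit:
drive_tool:
  moves:
    - [[0,0,0],[0,0,0],0.05]
    - [[0,0,0],[0,0,0],0.05]
    - [[0,0,0],[0,0,-0.035],0.05]
    - [[0,0,0],[0,0,-0.035],0.05]
    - [[0,0,0],[0,0,0],0.05]

```text
time: 4.78
eef_pos: [0.4818, -0.0258, 0.2537]
tcp_rot: [0.84, 0.543, 0.003, 0.003]
contact_force: [1.0, -0.6, -0.1]
opening: 0.586
finger_force: 0.0
```

```bash
cat >> h.py <<'E'
u=np.array([np.cos(YAW),np.sin(YAW),0]); v=np.array([-np.sin(YAW),np.cos(YAW),0]); Z=np.array([0,0,1.])
def face(c,n=200,half=.055):
    """front face rectified: columns along stand y, rows down; scale n/(2 half)"""
    g=np.linspace(-half,half,n); yy,zz=np.meshgrid(g,-g)
    P=(C+.011*u)[:,None,None]+v[:,None,None]*yy+Z[:,None,None]*zz
    p=np.tensordot(c["R"],P,1)+c["t"][:,None,None]
    return cv2.remap(c["image"],(c["fx"]*p[0]/p[2]+c["cx"]).astype(np.float32),(c["fy"]*p[1]/p[2]+c["cy"]).astype(np.float32),cv2.INTER_LINEAR),yy,zz
RNG={"red":(0,[((0,110,40),(6,255,255)),((172,110,40),(180,255,255))]),"yellow":(180,[((15,110,60),(35,255,255))]),"blue":(-90,[((112,120,40),(128,255,255))])}
def phi(c,show=True):
    f,yy,zz=face(c); h=cv2.cvtColor(f,cv2.COLOR_RGB2HSV); rr=np.hypot(yy,zz); out={}
    for k,(off,rs) in RNG.items():
        m=sum(cv2.inRange(h,*map(np.array,r)) for r in rs)>0; m&=(rr>.015)&(rr<.047)
        if m.sum()>40:
            a=np.degrees(np.arctan2(zz[m].mean(),yy[m].mean()))-off; out[k]=(round((a+180)%360-180,1),int(m.sum()))
    return out,f
E
python3 - <<'E'
from h import *
st([*C[:2],.25],Rt(YAW+np.pi/2))
S=ctrl.read_camera("scene"); o,f=phi(S); print(o)
cv2.imwrite("pics/f4.png",cv2.resize(f,(400,400))[:,:,::-1])
E
```

```text
t 4.78 pos [ 0.4818 -0.0258  0.2537] yaw 65.8 zax [ 0.008 -0.002 -1.   ] F [ 1.   -0.57 -0.06] M [-0.008  0.042 -0.012] open 0.0501 ff 0.0 q [-0.26 -0.16  2.03 -0.    1.26  0.16]
shift(now axes) [0.0141 0.1024 0.0046] shift(target axes) [0.0014 0.1034 0.0037] turn [ 0.0086 -0.0008 -0.1229]
{'red': (np.float64(-48.0), 292), 'yellow': (np.float64(-31.5), 455)}
```

View pics/f4.png

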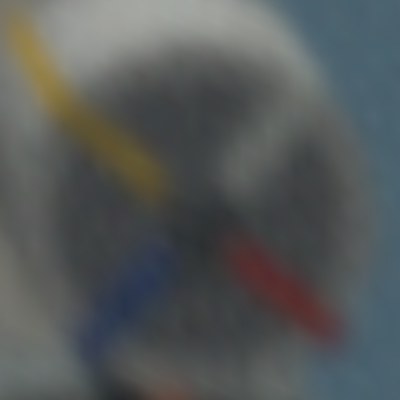

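The rectified face shows yellow and red in line at about -41°, with white up and right and blue down and left. So phi ≈ -40°, unchanged so far. Next I'll move over the rotor and descend.

Emit:
drive_tool:
  moves:
    - [[0,0,-0.123],[0,0,0],0.05]
    - [[0,0,0],[0.0007,0.0517,0],0.05]
    - [[0,0,0],[0.0007,0.0517,0],0.05]
    - [[0,0,0],[0,0,0.02],0.05]
    - [[0,0,0],[0,0,0],0.05]

```text
time: 5.45
eef_pos: [0.5764, -0.0538, 0.225]
tcp_rot: [0.805, 0.593, -0.003, -0.003]
contact_force: [-0.6, 0.8, -0.1]
opening: 0.583
finger_force: 0.0
```

```bash
cat >> h.py <<'E'
OFF=np.array([.001,-.004])
RNG["blue"]=(-90,[((108,90,30),(132,255,255))])
def phi(c,show=True):
    f,yy,zz=face(c); h=cv2.cvtColor(f,cv2.COLOR_RGB2HSV); yy=yy-OFF[0]; zz=zz-OFF[1]; rr=np.hypot(yy,zz); out={}
    for k,(off,rs) in RNG.items():
        m=sum(cv2.inRange(h,*map(np.array,r)) for r in rs)>0; m&=(rr>.012)&(rr<.042)
        n,l,s_,ce=cv2.connectedComponentsWithStats(m.astype(np.uint8))
        if n>1 and s_[1:,4].max()>80:
            i=1+s_[1:,4].argmax(); m=l==i
            a=np.degrees(np.arctan2(zz[m].mean(),yy[m].mean()))-off; out[k]=(float(round((a+180)%360-180,1)),int(m.sum()))
    return out,f
E
python3 - <<'E'
from h import *
st([*C[:2],.152],Rt(YAW+np.pi/2))
S=ctrl.read_camera("scene"); o,f=phi(S); print(o)
T=ctrl.read_camera("top")
a=cv2.resize(T["image"][145:225,300:380],(480,480),interpolation=3);b=cv2.resize(S["image"][150:250,280:345],(312,480),interpolation=3)
cv2.imwrite("pics/c5.png",np.hstack([a,b])[:,:,::-1])
E
```

```text
t 5.45 pos [ 0.5764 -0.0538  0.225 ] yaw 72.8 zax [-0.008  0.002 -1.   ] F [-0.63  0.8  -0.11] M [-0.04   0.013 -0.   ] open 0.0498 ff 0.0 q [-0.27  0.1   1.84  0.    1.21  0.03]
shift(now axes) [0.0002 0.0054 0.0729] shift(target axes) [0.0002 0.0047 0.073 ] turn [-0.0085  0.0002  0.0001]
{'red': (-44.7, 199), 'yellow': (-36.5, 424), 'blue': (-41.5, 590)}
```

View pics/c5.png

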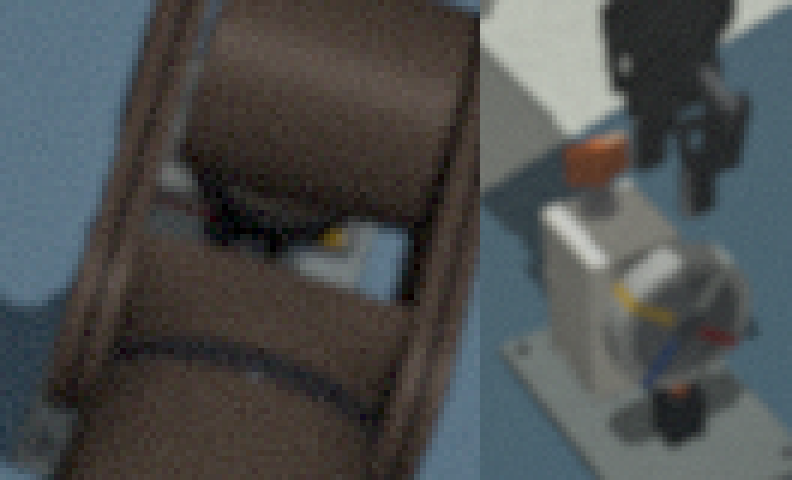

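The knob stands crosswise, the fingers are above the rotor, and phi ≈ -41°. The rotor did not creep. I'll descend and grip.

Emit:
drive_tool:
  moves:
    - [[0,0,0],[0,0.004,0.037],0.05]
    - [[0,0,0],[0,0,0.036],0.05]
    - [[0,0,0],[0,0,0],0.05]
    - [[0,0,0],[0,0,0],0.015]
    - [[0,0,0],[0,0,0],0.015]
  grip_force: 25

```text
time: 6.18
eef_pos: [0.5828, -0.0555, 0.1592]
tcp_rot: [0.805, 0.593, 0.0, 0.0]
contact_force: [-6.0, 2.0, 7.2]
opening: 0.254
finger_force: 26.5
```

Run:
```python
from h import *
st([*C[:2],.152],Rt(YAW+np.pi/2))
```

```text
t 6.17 pos [ 0.5828 -0.0555  0.1592] yaw 72.8 zax [ 0.  0. -1.] F [-6.    2.02  7.16] M [ 0.255  1.017 -0.294] open 0.0217 ff 26.48 q [-0.27  0.18  1.87  0.    1.09  0.03]
shift(now axes) [-0.     -0.0019  0.0072] shift(target axes) [-0.     -0.0019  0.0072] turn [ 0.0002 -0.0003 -0.0006]
```

Emit:
drive_tool:
  moves:
    - [[0,0,0],[0,-0.001,0],0.04]
    - [[0,0,0],[0,0,0],0.04]
    - [[0,0,0],[0,0,0],0.04]
    - [[0,0,0],[0,0,0],0.04]
  grip_force: 25

```text
time: 6.68
eef_pos: [0.5819, -0.0555, 0.1563]
tcp_rot: [0.805, 0.594, 0.0, 0.0]
contact_force: [0.5, -0.5, -0.7]
opening: 0.471
finger_force: 0.0
```

Run:
```python
from h import *
st([*C[:2],.152],Rt(YAW+np.pi/2))
S=ctrl.read_camera("scene"); o,f=phi(S); print(o)
```

```text
t 6.67 pos [ 0.5819 -0.0555  0.1563] yaw 72.8 zax [ 0. -0. -1.] F [ 0.5  -0.45 -0.72] M [-0.024 -0.053 -0.055] open 0.0402 ff 0.0 q [-0.27  0.18  1.88 -0.    1.08  0.03]
shift(now axes) [ 0.0002 -0.001   0.0043] shift(target axes) [ 0.0002 -0.001   0.0043] turn [0.0002 0.0001 0.0003]
{'red': (-44.3, 166), 'yellow': (-36.5, 430), 'blue': (-41.1, 574)}
```

Emit:
drive_tool:
  moves:
    - [[0,0,0],[0,-0.001,0.004],0.04]
    - [[0,0,0],[0,0,0],0.0]
    - [[0,0,0],[0,0,0],0.0]
  grip_force: 25

```text
time: 7.1
eef_pos: [0.5825, -0.0558, 0.1521]
tcp_rot: [0.805, 0.593, 0.002, 0.002]
contact_force: [7.3, -1.8, -5.4]
opening: 0.252
finger_force: 30.6
```

Emit:
drive_tool:
  moves:
    - [[0,0.15,0],[-0.0055,0,0],0.0]
    - [[0,0.15,0],[-0.0055,0,0],0.0]
    - [[0,0.15,0],[-0.0055,0,0],0.0]

```text
time: 7.48
eef_pos: [0.5777, -0.0707, 0.1496]
tcp_rot: [0.785, 0.577, 0.184, -0.132]
contact_force: [8.4, 4.4, -13.7]
opening: 0.258
finger_force: 28.2
```

```bash
cat >> h.py <<'E'
def rel():
    s=ctrl.get_state(); r=Ro.from_quat(s["tcp_rot"]); d=s["eef_pos"]-C
    z=r.as_matrix()[:,2]; print("tilt",round(np.degrees(np.arctan2(z@v,-z[2])),1),"axle in tool axes",r.inv().apply(-d).round(4),"F tool",r.inv().apply(s["contact_force"]).round(2))
def look():
    S=ctrl.read_camera("scene"); print(phi(S)[0]); return S
E
python3 - <<'E'
from h import *
st(); rel(); look()
E
```

```text
t 7.47 pos [ 0.5777 -0.0707  0.1496] yaw 72.7 zax [ 0.136  0.418 -0.898] F [  8.4    4.39 -13.65] M [-0.36  -0.75  -0.715] open 0.022 ff 28.25 q [-0.48  0.19  1.93  0.5   1.15 -0.41]
tilt 26.1 axle in tool axes [-0.0008 -0.0018  0.0381] F tool [-0.    6.63 15.24]
{'red': (-20.8, 291), 'yellow': (-12.3, 202), 'blue': (-17.8, 447)}
```

Emit:
drive_tool:
  moves:
    - [[0,0.15,0],[-0.0055,0.0005,0.001],0.0]
    - [[0,0.15,0],[-0.0055,0.0005,0.0006],0.0]
    - [[0,0.15,0],[-0.0055,0,0.0006],0.0]
    - [[0,0.15,0],[-0.0055,0,0.0006],0.0]
    - [[0,0,0],[0,0,0],0.0]

```text
time: 8.15
eef_pos: [0.5723, -0.0878, 0.1338]
tcp_rot: [0.697, 0.511, 0.405, -0.298]
contact_force: [-5.7, -4.9, 3.2]
opening: 0.252
finger_force: 29.8
```

Run:
```python
from h import *
st(); rel(); look()
```

```text
t 8.15 pos [ 0.5723 -0.0878  0.1338] yaw 72.4 zax [ 0.259  0.829 -0.495] F [-5.73 -4.85  3.19] M [-0.309  0.267 -0.033] open 0.0215 ff 29.77 q [-0.67  0.39  1.93  0.95  1.47 -0.81]
tilt 60.3 axle in tool axes [ 0.0004 -0.0015  0.0388] F tool [-0.37 -4.02 -7.09]
{'blue': (18.2, 544)}
```

The rotor has turned +60°. I'll let go and watch it.

Emit:
drive_tool:
  moves:
    - [[0,0,0],[0,0,0],0.045]
    - [[0,0,0],[0,0,0],0.045]
    - [[0,0,0],[0,0,0],0.045]
    - [[0,0,0],[0,0,0],0.045]
    - [[0,0,0],[0,0,0],0.045]

```text
time: 8.82
eef_pos: [0.5725, -0.0853, 0.1341]
tcp_rot: [0.696, 0.514, 0.403, -0.298]
contact_force: [-0.4, 0.4, -0.5]
opening: 0.53
finger_force: 0.0
```

Emit:
drive_tool:
  moves:
    - [[0,0,0],[0,0,0],0.045]
    - [[0,0,0],[0,0,0],0.045]
    - [[0,0,0],[0,0,0],0.045]
    - [[0,0,0],[0,0,0],0.045]
    - [[0,0,0],[0,0,0],0.045]

```text
time: 9.45
eef_pos: [0.5725, -0.0855, 0.1341]
tcp_rot: [0.696, 0.514, 0.403, -0.297]
contact_force: [-0.0, 0.6, -0.1]
opening: 0.524
finger_force: 0.0
```

Run:
```python
from h import *
st(); rel(); look()
```

```text
t 9.45 pos [ 0.5725 -0.0855  0.1341] yaw 72.8 zax [ 0.256  0.829 -0.498] F [-0.01  0.6  -0.09] M [-0.396  0.083 -0.024] open 0.0447 ff 0.0 q [-0.67  0.38  1.93  0.95  1.47 -0.81]
tilt 60.2 axle in tool axes [-0.0008 -0.0009  0.037 ] F tool [ 0.2  -0.19  0.54]
{'yellow': (22.4, 103), 'blue': (17.8, 511)}
```

Emit:
drive_tool:
  moves:
    - [[0,0,0],[0,0,0],0.045]
    - [[0,0,0],[0,0,0],0.045]
    - [[0,0,0],[0,0,0],0.045]
    - [[0,0,0],[0,0,0],0.045]
    - [[0,0,0],[0,0,0],0.045]

```text
time: 10.12
eef_pos: [0.5725, -0.0855, 0.1341]
tcp_rot: [0.696, 0.514, 0.403, -0.297]
contact_force: [0.8, 1.1, -0.1]
opening: 0.53
finger_force: 0.0
```

Run:
```python
from h import *
rel(); S=look()
cv2.imwrite("pics/f6.png",np.hstack([cv2.resize(phi(S)[1],(400,400)),cv2.resize(S["image"][140:240,270:370],(400,400),interpolation=3)])[:,:,::-1])
```

```text
tilt 60.2 axle in tool axes [-0.0008 -0.0008  0.0369] F tool [0.51 0.4  1.15]
{'blue': (17.8, 552)}
```

View pics/f6.png

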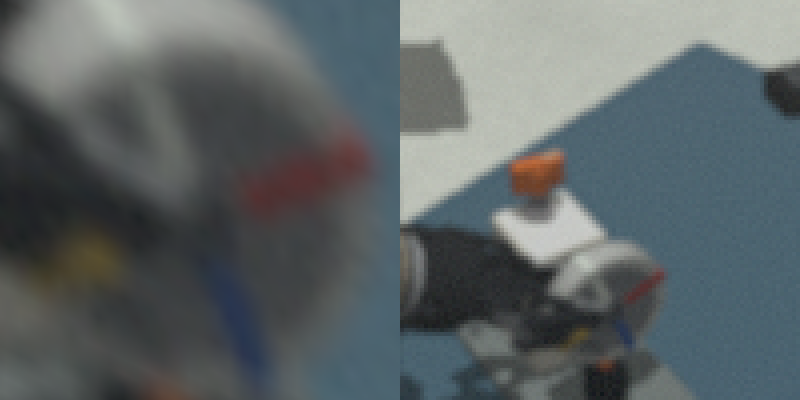

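phi ≈ 19°: red is up and right at (245,195)-(370,150) and blue is down and right. The rotor stayed put, so both rests are inside a friction band around heavy down or heavy up. I'll regrip and turn further.

Emit:
drive_tool:
  moves:
    - [[0,-0.17,0],[0.0063,0,0.0003],0.045]
    - [[0,-0.17,0],[0.0063,0,0.0004],0.045]
    - [[0,-0.17,0],[0.0063,0,0.0004],0.045]
    - [[0,-0.17,0],[0.0063,0,0.0004],0.045]
    - [[0,-0.17,0],[0.0063,0,0.0004],0.045]

```text
time: 10.8
eef_pos: [0.5801, -0.0624, 0.1538]
tcp_rot: [0.801, 0.591, 0.079, -0.057]
contact_force: [0.4, -0.0, -1.4]
opening: 0.526
finger_force: 0.0
```

Emit:
drive_tool:
  moves:
    - [[0,-0.17,0],[0.0063,0,0.0004],0.045]
    - [[0,-0.17,0],[0.0063,0,0.0004],0.045]
    - [[0,-0.17,0],[0.0063,0,0.0004],0.045]
    - [[0,0,0],[0,0,0],0.045]

```text
time: 11.3
eef_pos: [0.5851, -0.0419, 0.1511]
tcp_rot: [0.794, 0.588, -0.124, 0.091]
contact_force: [0.1, 0.2, -0.3]
opening: 0.524
finger_force: 0.0
```

Run:
```python
from h import *
st(); rel(); look()
```

```text
t 11.3 pos [ 0.5851 -0.0419  0.1511] yaw 73.1 zax [-0.091 -0.291 -0.953] F [ 0.08  0.18 -0.27] M [ 0.175 -0.06  -0.029] open 0.0447 ff 0.0 q [-0.12  0.25  1.83 -0.34  1.14  0.32]
tilt -17.7 axle in tool axes [-0.0021 -0.0001  0.0385] F tool [0.27 0.03 0.2 ]
{'yellow': (22.3, 129), 'blue': (17.9, 513)}
```

Emit:
drive_tool:
  moves:
    - [[0,0,0],[-0.002,-0.0005,0.001],0.045]
    - [[0,0,0],[0,0,0],0.0]
    - [[0,0,0],[0,0,0],0.0]
    - [[0,0.15,0],[-0.0055,0,0.0005],0.0]
    - [[0,0.15,0],[-0.0055,0,0.0005],0.0]

```text
time: 11.98
eef_pos: [0.5819, -0.0579, 0.1536]
tcp_rot: [0.806, 0.592, -0.001, 0.003]
contact_force: [3.7, -2.4, -9.9]
opening: 0.251
finger_force: 31.0
```

Emit:
drive_tool:
  moves:
    - [[0,0.15,0],[-0.0055,0,0.0005],0.0]
    - [[0,0.15,0],[-0.0055,0,0.0005],0.0]
    - [[0,0.15,0],[-0.0055,0,0.0005],0.0]
    - [[0,0.15,0],[-0.0055,0,0.0005],0.0]
    - [[0,0.15,0],[-0.0055,0,0.0005],0.0]

```text
time: 12.6
eef_pos: [0.574, -0.0827, 0.1432]
tcp_rot: [0.751, 0.552, 0.293, -0.213]
contact_force: [4.0, 3.6, -9.7]
opening: 0.249
finger_force: 30.1
```

Emit:
drive_tool:
  moves:
    - [[0,0.15,0],[-0.0055,0,0.0005],0.0]
    - [[0,0.15,0],[-0.0055,0,0.0005],0.0]
    - [[0,0,0],[0,0,0],0.0]

```text
time: 12.98
eef_pos: [0.5716, -0.0898, 0.133]
tcp_rot: [0.7, 0.513, 0.401, -0.294]
contact_force: [0.9, -4.5, -3.0]
opening: 0.249
finger_force: 31.2
```

Run:
```python
from h import *
st(); rel(); look()
```

```text
t 12.97 pos [ 0.5716 -0.0898  0.133 ] yaw 72.3 zax [ 0.26   0.822 -0.506] F [ 0.9  -4.54 -2.99] M [-1.208  0.167 -0.522] open 0.0213 ff 31.19 q [-0.68  0.38  1.93  0.94  1.46 -0.8 ]
tilt 59.6 axle in tool axes [ 0.0027 -0.0015  0.0401] F tool [-4.63  2.23 -1.98]
{'red': (101.9, 261), 'yellow': (95.5, 362), 'blue': (95.9, 482)}
```

Emit:
drive_tool:
  moves:
    - [[0,0,0],[0,0,0],0.045]
    - [[0,0,0],[0,0,0],0.045]
    - [[0,0,0],[0,0,0],0.045]
    - [[0,0,0],[0,0,0],0.045]
    - [[0,0,0],[0,0,0],0.045]

```text
time: 13.65
eef_pos: [0.5714, -0.0868, 0.1347]
tcp_rot: [0.698, 0.515, 0.4, -0.295]
contact_force: [-0.6, -0.7, -0.3]
opening: 0.527
finger_force: 0.0
```

Run:
```python
from h import *
look()
```

```text
{'red': (127.7, 171), 'yellow': (120.8, 367), 'blue': (123.4, 619)}
```

Emit:
drive_tool:
  moves:
    - [[0,0,0],[0,0,0],0.045]
    - [[0,0,0],[0,0,0],0.045]
    - [[0,0,0],[0,0,0],0.045]
    - [[0,0,0],[0,0,0],0.045]
    - [[0,0,0],[0,0,0],0.045]

```text
time: 14.32
eef_pos: [0.5714, -0.0871, 0.1345]
tcp_rot: [0.698, 0.515, 0.4, -0.295]
contact_force: [-1.0, -0.1, 0.3]
opening: 0.529
finger_force: 0.0
```

Run:
```python
from h import *
rel(); S=look()
cv2.imwrite("pics/f7.png",np.hstack([cv2.resize(phi(S)[1],(400,400)),cv2.resize(S["image"][140:240,270:370],(400,400),interpolation=3)])[:,:,::-1])
```

```text
tilt 59.6 axle in tool axes [ 0.0001 -0.0003  0.0388] F tool [ 0.06 -0.95 -0.54]
{'yellow': (126.7, 401), 'blue': (129.6, 508)}
```

It crept in the positive direction, so the heavy side had been near the top. I'll wait for it to stop, and rewind the gripper meanwhile.

Emit:
drive_tool:
  moves:
    - [[0,-0.17,0],[0.0063,0,0.0004],0.045]
    - [[0,-0.17,0],[0.0063,0,0.0004],0.045]
    - [[0,-0.17,0],[0.0063,0,0.0004],0.045]
    - [[0,-0.17,0],[0.0063,0,0.0004],0.045]
    - [[0,-0.17,0],[0.0063,0,0.0004],0.045]

```text
time: 15.0
eef_pos: [0.5791, -0.0637, 0.1539]
tcp_rot: [0.802, 0.591, 0.075, -0.054]
contact_force: [0.3, 0.0, 0.3]
opening: 0.524
finger_force: 0.0
```

Emit:
drive_tool:
  moves:
    - [[0,-0.17,0],[0.0063,0,0.0004],0.045]
    - [[0,-0.17,0],[0.0063,0,0.0004],0.045]
    - [[0,-0.17,0],[0.0063,0,0.0004],0.045]
    - [[0,-0.17,0],[0.0063,0,0.0004],0.045]
    - [[0,0,0],[0,0,0],0.045]

```text
time: 15.62
eef_pos: [0.5856, -0.0378, 0.1479]
tcp_rot: [0.78, 0.578, -0.196, 0.143]
contact_force: [0.5, 0.0, -0.7]
opening: 0.527
finger_force: 0.0
```

Run:
```python
from h import *
st();rel(); look(); look()
```

```text
t 15.62 pos [ 0.5856 -0.0378  0.1479] yaw 73.1 zax [-0.14  -0.449 -0.882] F [ 0.49  0.01 -0.7 ] M [ 0.222 -0.05   0.043] open 0.045 ff 0.0 q [-0.06  0.3   1.8  -0.51  1.21  0.47]
tilt -28.1 axle in tool axes [-0.0002  0.0008  0.0374] F tool [0.47 0.47 0.54]
{'red': (135.2, 343), 'yellow': (126.9, 273)}
{'red': (135.1, 328), 'yellow': (127.0, 268)}
```

It stopped at phi ≈ 130°. Together with the earlier rests this puts heavy down near phi ≈ 167°. I'll check by approaching from the other side.

Emit:
drive_tool:
  moves:
    - [[0,0,0],[0,0,0],0.0]
    - [[0,0,0],[0,0,0],0.0]
    - [[0,0.16,0],[-0.006,0,0.0005],0.0]
    - [[0,0.16,0],[-0.006,0,0.0005],0.0]
    - [[0,0.16,0],[-0.006,0,0.0005],0.0]

```text
time: 16.35
eef_pos: [0.5818, -0.0579, 0.1544]
tcp_rot: [0.806, 0.592, -0.0, 0.003]
contact_force: [4.6, -0.8, -11.9]
opening: 0.249
finger_force: 30.2
```

Emit:
drive_tool:
  moves:
    - [[0,0.16,0],[-0.006,0,0.0005],0.0]
    - [[0,0.16,0],[-0.006,0,0.0005],0.0]
    - [[0,0.16,0],[-0.006,0,0.0005],0.0]
    - [[0,0.16,0],[-0.006,0,0.0005],0.0]
    - [[0,0.16,0],[-0.006,0,0.0005],0.0]

```text
time: 16.98
eef_pos: [0.5734, -0.0844, 0.1424]
tcp_rot: [0.744, 0.546, 0.312, -0.227]
contact_force: [6.0, 6.9, -12.6]
opening: 0.249
finger_force: 29.1
```

Emit:
drive_tool:
  moves:
    - [[0,0.16,0],[-0.006,0,0.0005],0.0]
    - [[0,0.16,0],[-0.006,0,0.0005],0.0]
    - [[0,0,0],[0,0,0],0.0]

```text
time: 17.35
eef_pos: [0.571, -0.0915, 0.131]
tcp_rot: [0.686, 0.502, 0.425, -0.312]
contact_force: [3.4, -1.2, -4.5]
opening: 0.252
finger_force: 30.4
```

Run:
```python
from h import *
st(); rel(); look()
```

```text
t 17.35 pos [ 0.571  -0.0915  0.131 ] yaw 72.3 zax [ 0.271  0.854 -0.444] F [ 3.35 -1.19 -4.55] M [-1.253  0.186 -0.655] open 0.0215 ff 30.45 q [-0.69  0.41  1.92  0.98  1.51 -0.84]
tilt 63.6 axle in tool axes [ 0.0024 -0.0015  0.041 ] F tool [-4.13  3.56  1.91]
{}
```

Emit:
drive_tool:
  moves:
    - [[0,0,0],[0,0,0],0.045]
    - [[0,0,0],[0,0,0],0.045]
    - [[0,0,0],[0,0,0],0.045]
    - [[0,0,0],[0,0,0],0.045]
    - [[0,0,0],[0,0,0],0.045]

```text
time: 18.02
eef_pos: [0.5708, -0.0889, 0.1332]
tcp_rot: [0.684, 0.505, 0.424, -0.313]
contact_force: [0.7, -0.8, 0.1]
opening: 0.527
finger_force: 0.0
```

Emit:
drive_tool:
  moves:
    - [[0,0,0],[0,0,0],0.045]
    - [[0,0,0],[0,0,0],0.045]
    - [[0,0,0],[0,0,0],0.045]
    - [[0,0,0],[0,0,0],0.045]
    - [[0,0,0],[0,0,0],0.045]

```text
time: 18.65
eef_pos: [0.5708, -0.0892, 0.1329]
tcp_rot: [0.684, 0.504, 0.424, -0.313]
contact_force: [0.7, 0.1, 0.6]
opening: 0.524
finger_force: 0.0
```

Emit:
drive_tool:
  moves:
    - [[0,0,0],[0,0,0],0.045]
    - [[0,0,0],[0,0,0],0.045]
    - [[0,0,0],[0,0,0],0.045]
    - [[0,0,0],[0,0,0],0.045]
    - [[0,0,0],[0,0,0],0.045]

```text
time: 19.27
eef_pos: [0.5708, -0.0892, 0.133]
tcp_rot: [0.684, 0.504, 0.424, -0.313]
contact_force: [0.1, 0.6, 0.3]
opening: 0.524
finger_force: 0.0
```

Run:
```python
from h import *
st();rel(); S=look()
cv2.imwrite("pics/f8.png",np.hstack([cv2.resize(phi(S)[1],(400,400)),cv2.resize(S["image"][140:240,270:370],(400,400),interpolation=3)])[:,:,::-1])
```

```text
t 19.27 pos [ 0.5708 -0.0892  0.133 ] yaw 72.8 zax [ 0.265  0.856 -0.445] F [0.12 0.56 0.3 ] M [-0.482  0.11   0.006] open 0.0447 ff 0.0 q [-0.69  0.41  1.92  0.98  1.51 -0.84]
tilt 63.6 axle in tool axes [-0.0002 -0.0004  0.0399] F tool [ 0.52 -0.05  0.38]
{'blue': (-152.6, 498)}
```

View pics/f8.png

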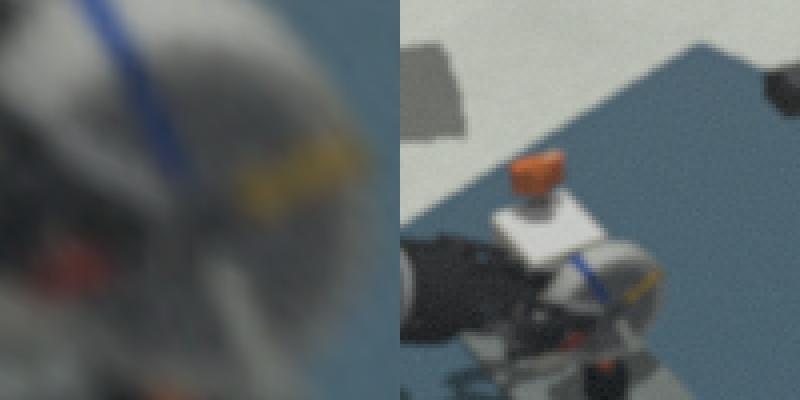

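phi ≈ 204°: yellow is up and right at (245,200)-(365,145) and blue is up and left. It dropped back from about 222°, so heavy down is at (130+204)/2 ≈ 167°. I'll grip and turn back 37°.

Emit:
drive_tool:
  moves:
    - [[0,0,0],[0,0,0.002],0.0]
    - [[0,0,0],[0,0,0],0.0]
    - [[0,0,0],[0,0,0],0.0]
    - [[0,-0.13,0],[0.0049,0,0.0003],0.0]
    - [[0,-0.13,0],[0.0049,0,0.0003],0.0]

```text
time: 19.95
eef_pos: [0.5737, -0.083, 0.1392]
tcp_rot: [0.735, 0.54, 0.33, -0.242]
contact_force: [9.0, 4.9, -11.2]
opening: 0.253
finger_force: 29.2
```

Emit:
drive_tool:
  moves:
    - [[0,-0.13,0],[0.0049,0,0.0003],0.0]
    - [[0,-0.13,0],[0.0049,0,0.0003],0.0]
    - [[0,-0.13,0],[0.0049,0,0.0003],0.0]
    - [[0,0,0],[0,0,0],0.0]
    - [[0,0,0],[0,0,0],0.0]

```text
time: 20.58
eef_pos: [0.5774, -0.0715, 0.1482]
tcp_rot: [0.784, 0.577, 0.184, -0.133]
contact_force: [8.9, 0.3, -7.0]
opening: 0.256
finger_force: 31.1
```

Run:
```python
from h import *
st();rel(); S=look()
cv2.imwrite("pics/f9.png",np.hstack([cv2.resize(phi(S)[1],(400,400)),cv2.resize(S["image"][140:240,270:370],(400,400),interpolation=3)])[:,:,::-1])
```

```text
t 20.57 pos [ 0.5774 -0.0715  0.1482] yaw 72.7 zax [ 0.135  0.421 -0.897] F [ 8.91  0.34 -6.97] M [-0.682 -0.869 -0.983] open 0.0219 ff 31.07 q [-0.48  0.2   1.93  0.5   1.15 -0.41]
tilt 26.3 axle in tool axes [ 0.0004 -0.0016  0.0372] F tool [-0.42  8.38  7.59]
{'yellow': (161.7, 454), 'blue': (167.0, 440)}
```

View pics/f9.png

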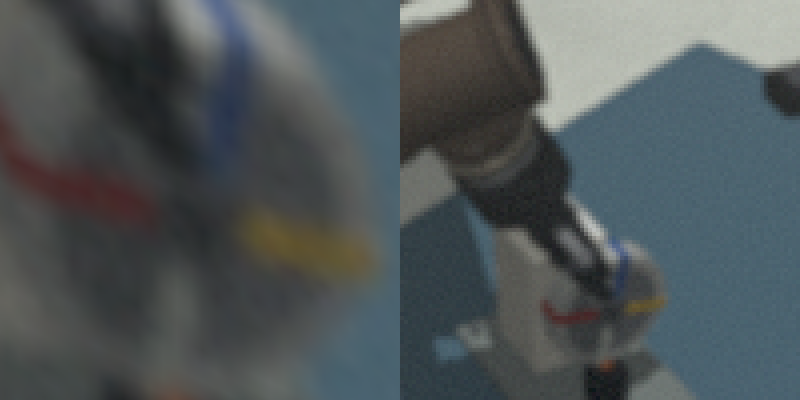

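The rotor is gripped at phi ≈ 165°: blue is up at (230,100), yellow right at (310,245) and red left. That is close to the 167° target and well within 15°. I'll hand in.

```bash
python3 -c "
from plant import ctrl
print(ctrl.sign_off())"
```

```text
the job is handed in; nothing more can be done
None
```

The job is handed in: brake off (knob at about 1.45 rad) and the rotor held still in the gripper with its heavy side within an estimated 5° of straight down. The radio, bottle and bin were left untouched; the sign-off gave no pass or fail result.

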